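# Roll a concrete core into the V-block and push it home against the stop

### The arm

A 6-joint arm with a two-finger parallel gripper is mounted at the origin on the work surface. World frame = base frame: x ahead of the robot, y to its left, z up, the work surface at z = 0. Lengths are in m, angles in rad, forces in N, time in s.
With the tool pointing down it reaches from about 0.275 to 0.725 m from the base axis. Payload 15.9 kg.
Tool frame: the origin (TCP) lies on the centre line of the jaws, within the pads' length; the fingertips stand 8 mm ahead of it and the grasp point (between the pads) lies 11 mm behind it; z points along the fingers, y is the line along which they close (so a half turn about z gives the same grasp; the last joint's range is limited). The gripper opens to 85 mm and grips with 20 to 120 N. Pads are 22 mm wide; open, the fingers measure 114 mm over their backs; the gripper's body (76 mm by 85 mm) begins 54 mm behind the grasp point. The pads swing forward as they close: fully open they stand 13 mm farther back than shut.
Start: joints at [1.122, 0.213, -0.034, 1.323, 0, 1.571], TCP at [0.217, 0.45, 0.218] pointing down, gripper open.
Joint ranges: [-2.98, 2.98], [-0.74, 1.72], [-1.14, 1.35], [-2.1, 2.04], [-1.57, 1.44], [-3.14, 3.14]. Speed limits (rad/s): [1.89, 1.89, 2.39, 2.57, 3.14, 3.14].

### API

Orientations are given as a unit quaternion [x, y, z, w].
In Python, from cell import ctrl gives the robot as it stands. Calls block until the motion is done:
- ctrl.reach(position, orientation): joint-space move of the TCP to a pose.
- ctrl.movel(position, attitude=None, rate=0.15, max_force=None): straight line of the TCP; attitude=None keeps the orientation; rate is the mean speed in m/s. With max_force (N) it stops when the force on the tool has changed by that much, and returns True; else False.
- ctrl.movej(angles): joint-space move.
- ctrl.grip(opening, force=None): opening from 0.0 (shut) to 1.0 (fully open); force is the grip in N (None keeps the last); returns when the fingers have stopped.
- ctrl.wait(seconds).
- ctrl.ik(position, orientation): joint angles nearest the present ones, or None.
- ctrl.get_obs(): the state.
- ctrl.grab_frame(name): name is "scene" or "top" or "wrist"; returns the picture (420x560x3 uint8, red, green, blue); there is no depth.
- ctrl.get_calibration(name): a dict with "vfov" (degrees; the focal length in pixels is half the picture's height over the tangent of half this angle, whatever the lens; pixels are square), "cx", "cy" (the principal point, pixels), "R" (3x3) and "t" (3): a world point X has camera coordinates R X + t. Camera axes: x right, y down, z forward; pixel columns grow to the right and rows downward; lengths in m; the calibration is good to about 2 mm. A picture is of the moment at which its call begins: read the wrist's pose just before it. get_calibration takes no time and is no camera call; for the wrist camera it gives the pose at the moment of the call.
A pose or a line that the arm cannot do raises ctrl.Unreachable and nothing moves.
- ctrl.sign_off(): hands the job in; it is judged then, once.
The state is a dict: "clock": time; "joint_positions": joint angles; "joint_vel": joint speeds; "effort": joint torques, N m; "position": TCP position; "tool_rot": TCP orientation; "force": force on the tool from outside, world axes, zero at the start; "wrist_torque": the same for the moment, N m; "opening": opening from 0.0 (shut) to 1.0 (fully open); "gripper_force": force on a finger pad.
Only numpy, scipy, OpenCV 4.12 (cv2) and the standard library are available. Lean on these libraries where they do the work, as an engineer would, in place of code of your own. Each camera call takes 0.05 s, during which the arm holds its last target. There are 200 camera calls.

### The job

The concrete core lying on the bench is to be measured: roll it on its round side along the bench, up the sloping edge of the steel V-block and into the V, then push it endways along the V until its end is fully home against the stop plate. Only roll and push it: never pick it up, lift it or carry it. Leave the other specimens, vessels and tools where they stand, and finish clear of everything.

Things in the scene. Friction and masses are not known exactly. Their poses are not given: they have to be found in the camera images.
- core: the concrete core to be rolled, the only core that lies on its side: a plain solid grey cylinder 50 mm in diameter and 110 mm long, 0.45 to 0.6 kg. Origin at its centre, on its axis (25 mm above the bench while it lies there). Its x axis is the cylinder's axis; y and z turn with it as it rolls. It rolls easily and creeps to a stop by itself on the level
- vblock: low steel V-block fixed to the bench, 170 mm long, with a wide 120 degree V open at the top. Origin on the bench under the bottom line of the V, midway along it; x runs along the V towards the stop plate, y across it away from the ramp, z up. V bottom 3 mm above the bench. Behind the V (+y) the flank rises to 19 mm at y = 28 mm; back face at y = 40 mm. End x = -85 mm is open
- lip (a point): middle of the front lip, between ramp and V: 12 mm above the bench, flat from y = -20 to -16 mm in the V-block's frame, as long as the block. The core must roll over it and drops about 5 mm into the V
- ramp_foot (a point): middle of the ramp's lower edge, on the bench at y = -90 mm in the V-block's frame. From here a flat steel ramp, as long as the block, rises 12 mm in 70 mm to the lip. The core starts on the bench on this side, its centre 200 to 300 mm from the V, within 0.12 rad of parallel to it and 45 to 75 mm short of home along it
- stop_face (a point): point on the face of the stop plate that the core's end must meet, on the axis of a seated core: x = 85 mm, y = 0 in the V-block's frame, 32 mm above the bench. The plate is 12 mm thick, 50 mm high and reaches from y = -22 to y = 40 mm of the block; with the core home, the core's centre is 55 mm short of this face
- standing_core: another concrete core of the same size, 50 mm in diameter and 110 mm high, standing upright: leave it. Origin at the centre of its underside
- cube_a: 50 mm mortar test cube, to leave alone. Origin at the centre of its underside
- cube_b: another 50 mm mortar test cube, to leave alone. Origin at the centre of its underside
- wash_bottle: white plastic bottle with a blue cap, 64 mm in diameter, 170 mm high, to leave alone. Origin at the centre of its underside
- sample_jar: amber glass jar with a black lid, 68 mm in diameter, 100 mm high, to leave alone. Origin at the centre of its underside
- dish: open steel dish 120 mm across, 45 mm high, to leave alone. Origin at the centre of its underside
- caliper: steel caliper lying flat behind the V-block, 225 mm long (along its x), 14 mm high, to leave alone. Origin at the middle of its bar, on the bench
- dial_stand: dial gauge on a stand fixed behind the V-block: 50 by 58 mm base, column to 170 mm height, the round gauge held 85 mm from the column towards the stand's -x, reaching from 70 to 173 mm height. Origin under the centre of its base

How it is judged:
By the outcome, as a careful person would: the job done as asked, in the order asked, and still so for the second after the job is handed in, with the robot touching nothing.
It also fails if it takes over 56 s, if anything falls off the work surface, if the arm or the gripper's body presses on something with over 40 N, if the wrist force passes 120 N, or if a joint passes its speed limit or range.

## Working session

There is one attempt and no reset: what is moved stays moved. The work goes in short steps, each a Python script; the robot and the scene stay as the last script left them, time stands still between calls to the robot, and variables do not carry over. Pictures are saved under pics/ and viewed, at most 10 in all, crops included, and the job is handed in when it is done.

```bash
mkdir -p pics; ls
python3 - <<'E'
from cell import ctrl
import cv2
for n in("scene","top"):
    cv2.imwrite(f"pics/{n}0.png",ctrl.grab_frame(n)[:,:,::-1]); c=ctrl.get_calibration(n); print(n,c)
print(ctrl.get_obs())
E
```

```text
pics
scene {'vfov': 46.60818990800773, 'cx': 286.25880033484367, 'cy': 213.72600159221295, 'R': array([[ 0.0518572 ,  0.99846553,  0.01942732],
       [ 0.62235982, -0.01709733, -0.78254453],
       [-0.78101158,  0.05267135, -0.62229144]]), 't': array([-0.02180488, -0.32909073,  1.89909152])}
top {'vfov': 44.261685497598734, 'cx': 291.9051688813782, 'cy': 211.98438905734272, 'R': array([[-0.07806289, -0.99694286,  0.00333574],
       [-0.97602708,  0.07574241, -0.20404469],
       [ 0.20316823, -0.01918409, -0.97895589]]), 't': array([0.03357713, 0.57502825, 1.36872959])}
{'clock': 0.1, 'joint_positions': array([ 1.12198144e+00,  2.13337036e-01, -3.49535686e-02,  1.32347508e+00,
       -3.98309710e-05,  1.57082317e+00]), 'joint_vel': array([ 0.00035656, -0.0023882 ,  0.00260588, -0.0002658 , -0.00013003,
        0.00233011]), 'effort': array([-2.71127283e-04, -6.87251329e+01,  4.87805057e+01,  1.23064133e-02,
       -2.89812351e-05, -4.84867894e-05]), 'position': array([0.21683458, 0.45021314, 0.21796758]), 'tool_rot': array([ 2.22541755e-01,  9.74923039e-01, -4.76957646e-04, -8.84321130e-05]), 'force': array([0.23859005, 0.570643  , 0.58984709]), 'wrist_torque': array([-0.00668466,  0.01782801, -0.02941549]), 'gripper_force': 0.0, 'opening': 0.9983865804596547}
```

View pics/top0.png

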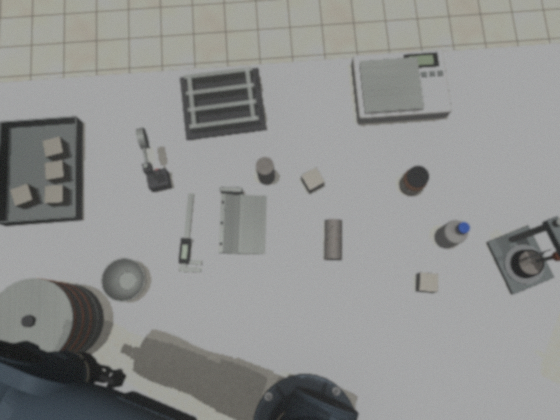

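View pics/scene0.png

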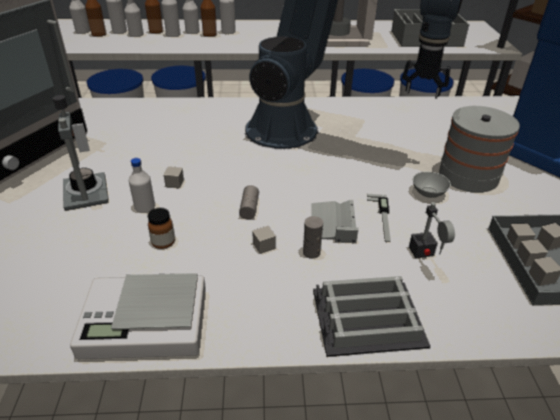

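The top view shows the core at px (333,240). The V-block is at about (243,222), with its ramp on the right and its stop plate at the top (231,190). The standing core is near (265,170) and cube_a at (313,180). I'll zoom in on these.

```bash
cat > h.py <<'E'
import numpy as np,cv2
from cell import ctrl
def ray(c,u,v):
    f=210/np.tan(np.radians(c['vfov'])/2)
    d=c['R'].T@np.array([(u-c['cx'])/f,(v-c['cy'])/f,1]); return -c['R'].T@c['t'],d
def onz(c,u,v,z):
    o,d=ray(c,u,v); return o+d*(z-o[2])/d[2]
def proj(c,X):
    f=210/np.tan(np.radians(c['vfov'])/2); p=c['R']@np.asarray(X,float)+c['t']; return f*p[:2]/p[2]+[c['cx'],c['cy']]
E
python3 - <<'E'
from h import *
im=cv2.imread('pics/top0.png')[155:275,205:365]
cv2.imwrite('pics/top0c.png',cv2.resize(im,None,fx=5,fy=5,interpolation=cv2.INTER_CUBIC))
c=ctrl.get_calibration('top')
for n,u,v,z in[('core',333,240,.04),('stop',231,190,.05),('rampfoot bot',264,254,0),('rampfoot top',267,196,0)]:print(n,onz(c,u,v,z))
E
```

```text
core [ 0.49196395 -0.11900633  0.04      ]
stop [0.65389787 0.15415739 0.05      ]
rampfoot bot [0.47305107 0.07596426 0.        ]
rampfoot top [0.6410006  0.05595479 0.        ]
```

View pics/top0c.png

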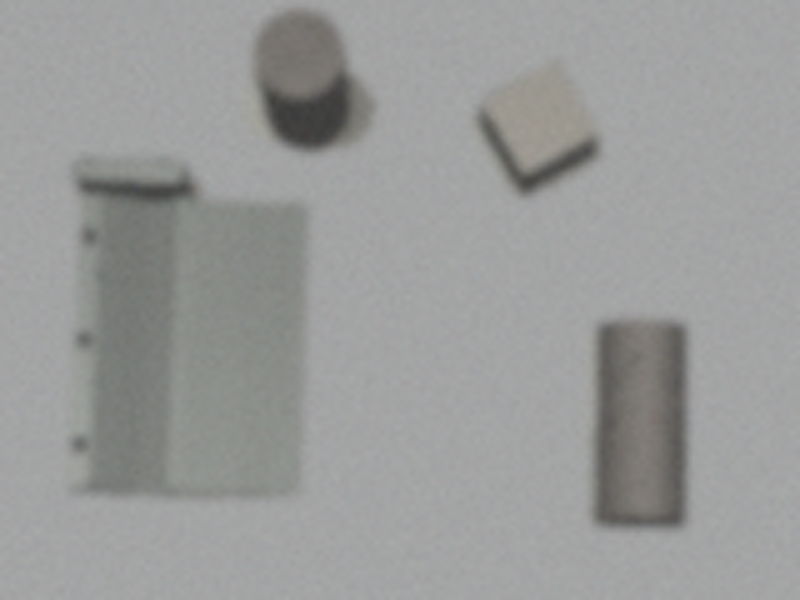

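The crop (5x, offset 205,155) gives the ramp foot at (300,493)–(307,207), the back bottom corner at (72,493), and the stop plate top at (75..185,160..182). The core outline spans (598..687, 322..523).

Run:
```python
from h import *
c=ctrl.get_calibration('top')
P=lambda u,v,z:onz(c,205+u/5,155+v/5,z)[:2]
A=P(300,493,0);B=P(307,207,0);L0=P(171,492,.012);L1=P(180,203,.012);K0=P(72,493,.019)
print('foot',A,B,'len',np.hypot(*(B-A)),'lip',L0,L1,'back',K0)
for a,b in((A,B),(L0,L1)):
    d=b-a;print('yaw',np.arctan2(d[1],d[0]))
S=[P(80,180,.05),P(183,185,.05)];print('stop',S,np.arctan2(S[0][0]-S[1][0],S[1][1]-S[0][1]))
img=cv2.imread('pics/top0.png');g=cv2.GaussianBlur(img,(3,3),0).max(2)
sub=g[200:275,305:360]; m=(sub<135).astype(np.uint8)
cs=max(cv2.findContours(m,cv2.RETR_EXTERNAL,cv2.CHAIN_APPROX_NONE)[0],key=cv2.contourArea)
bx=cv2.boxPoints(cv2.minAreaRect(cs))+[305,200];print(bx)
W=np.array([onz(c,*p,.025)[:2] for p in bx]);print('core',W,W.mean(0),[np.hypot(*(W[i]-W[i-1])) for i in range(4)])
```

```text
foot [0.47396735 0.07306248] [0.63994501 0.05777091] len 0.1666805743456934 lip [0.47861099 0.14484487] [0.64503388 0.13010996] back [0.48141381 0.19944197]
yaw -0.09187095378549856
yaw -0.08830867877978237
stop [array([0.65317529, 0.18227989]), array([0.6458268 , 0.12483403])] 3.0143633715070526
[[324. 219.]
 [342. 219.]
 [342. 260.]
 [324. 260.]]
core [[ 0.55579804 -0.10072508]
 [ 0.55185908 -0.1514521 ]
 [ 0.43628467 -0.1400962 ]
 [ 0.44017314 -0.09019422]] [ 0.49602873 -0.1206169 ] [np.float64(0.11610347366611443), np.float64(0.05087972415024676), np.float64(0.11613096187006854), np.float64(0.0500532528689386)]
```

```bash
cat >> h.py <<'E'
from scipy.spatial.transform import Rotation as Rn
YAW=-.09; O=np.array([.565,.155]); ex=np.array([np.cos(YAW),np.sin(YAW)]); ey=np.array([-ex[1],ex[0]])
def W(x,y,z): return np.r_[O+x*ex+y*ey,z]
def inV(p): d=np.asarray(p)[:2]-O; return d@ex,d@ey
def quat(flip=False):
    s=-1 if flip else 1
    y=s*np.r_[ex,0]; z=np.array([0,0,-1.]); x=np.cross(y,z)
    return Rn.from_matrix(np.c_[x,y,z]).as_quat()
E
python3 - <<'E'
from h import *
for f in(0,1):print(f,ctrl.ik(W(-.044,-.345,.2),quat(f)),ctrl.ik(W(-.044,-.05,.03),quat(f)))
q0=ctrl.get_obs()['joint_positions']
f=min((0,1),key=lambda f:np.abs(ctrl.ik(W(-.044,-.345,.2),quat(f))-q0)[5]); print('flip',f); q=quat(f)
ctrl.reach(W(-.044,-.345,.2),q); ctrl.grip(.6)
c=ctrl.get_calibration('wrist');im=ctrl.grab_frame('wrist');cv2.imwrite('pics/w1.png',im[:,:,::-1]);np.save('w1.npy',c,allow_pickle=True)
print(ctrl.movel(W(-.044,-.345,.04),q,.12)); print(ctrl.movel(W(-.044,-.345,.0),q,.03,max_force=5))
o=ctrl.get_obs();print(o['position'],o['opening'],o['force'],o['clock'])
ctrl.movel(o['position']+[0,0,.018],q,.05)
E
```

```text
0 [-0.36026383  0.26582811 -0.01249471  1.29247351  0.          1.3005325 ] [ 0.20820298  0.38194123 -0.30006197  0.88879313  0.          1.8689993 ]
1 [-0.36026383  0.26582811 -0.01249471  1.29247351  0.         -1.84106016] [ 0.20820298  0.38194123 -0.30006197  0.88879313  0.         -1.27259335]
flip 0
False
False
[ 4.90327259e-01 -1.84704388e-01  1.80639242e-04] 0.602758759556335 [ 0.14095236 -0.51010481 -0.6787844 ] 6.0083
```

View pics/w1.png

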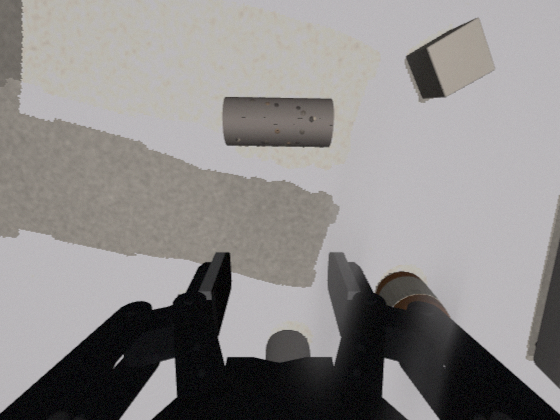

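The wrist view shows the core at px (223..333, 97..147), centred on the fingers and parallel to them. Next I'll roll it as far as the ramp foot and check.

Run:
```python
from h import *
q=quat(0); z=ctrl.get_obs()['position'][2]
print(ctrl.movel(W(-.044,-.150,z),q,.05,max_force=15))
o=ctrl.get_obs();print(inV(o['position']),o['position'],o['force'],o['clock'])
im=ctrl.grab_frame('wrist');cv2.imwrite('pics/w2.png',im[:,:,::-1])
a=im;b=ctrl.grab_frame('top')[150:280,200:360]
cv2.imwrite('pics/w2.png',np.hstack([cv2.resize(a,(400,300)),cv2.resize(b,(369,300))])[:,:,::-1])
```

```text
False
(np.float64(-0.04401486849528348), np.float64(-0.150160921966423)) [0.50766703 0.00940281 0.0185082 ] [-1.77958    -2.42110218  5.18857443] 10.575
```

View pics/w2.png

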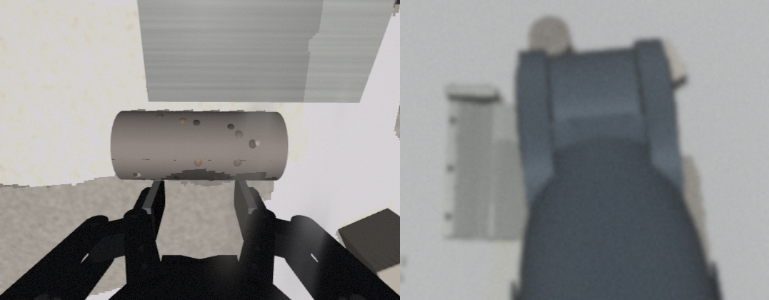

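The core rolled cleanly and is parallel to the ramp foot edge (row 101), with the fingers touching it. I'll continue up the ramp.

Run:
```python
from h import *
q=quat(0); z=ctrl.get_obs()['position'][2]
print(ctrl.movel(W(-.044,-.048,z),q,.04,max_force=20))
o=ctrl.get_obs();print(inV(o['position']),o['force'],o['clock'])
a=ctrl.grab_frame('wrist')
ctrl.wait(.4)
print(ctrl.get_obs()['force'])
b=ctrl.grab_frame('wrist')
cv2.imwrite('pics/w3.png',np.hstack([cv2.resize(a,(400,300)),cv2.resize(b,(400,300))])[:,:,::-1])
```

```text
False
(np.float64(-0.044000230419934776), np.float64(-0.04809581981917686)) [ 0.88579179  0.21498344 -0.18226344] 13.375
[0.40422646 0.13809922 0.36590444]
```

View pics/w3.png

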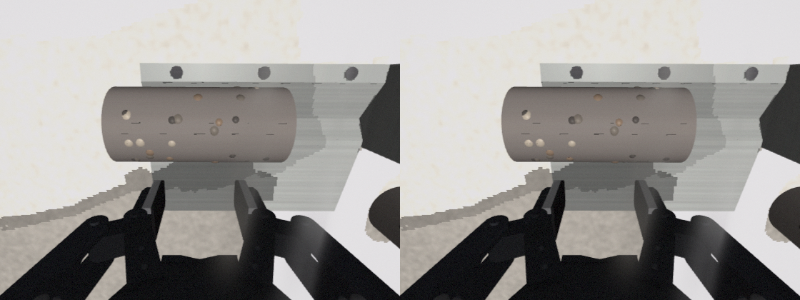

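The core is seated in the V, parallel and at rest (both frames identical), and clear of the fingers. I'll back off, close the gripper, turn it 90° and push from the open end.

Run:
```python
from h import *
q=quat(0); 
ctrl.movel(W(-.044,-.08,.025),q,.1); ctrl.movel(W(-.044,-.08,.13),q,.15)
ctrl.grip(0.)
R=Rn.from_quat(q).as_matrix(); x,y,zz=R.T
qs=[Rn.from_matrix(np.c_[s*y,-s*x,zz]).as_quat() for s in(1,-1)]
j=ctrl.get_obs()['joint_positions']
sol=[ctrl.ik(W(-.165,0,.13),k) for k in qs]; i=min((0,1),key=lambda i:99 if sol[i] is None else abs(sol[i][5])); print(sol[i])
q=qs[i]; np.save('q.npy',q)
ctrl.reach(W(-.165,0,.13),q)
print(ctrl.movel(W(-.165,0,.026),q,.12,max_force=10))
f0=ctrl.get_obs()['force']
print(ctrl.movel(W(-.02,0,.026),q,.03,max_force=12))
o=ctrl.get_obs();print(inV(o['position']),o['force'],o['clock'])
a=ctrl.grab_frame('wrist'); b=ctrl.grab_frame('scene')[180:255,290:390]
cv2.imwrite('pics/w4.png',np.hstack([cv2.resize(a,(400,300)),cv2.resize(b,(400,300))])[:,:,::-1])
```

```text
[ 0.40091081  0.11887936 -0.37482876  1.07708821  0.          0.49091081]
False
True
(np.float64(-0.0361696656524579), np.float64(-0.00019232135444890606)) [ 0.81236275 -0.03182194 -0.28652527] 21.6583
```

View pics/w4.png

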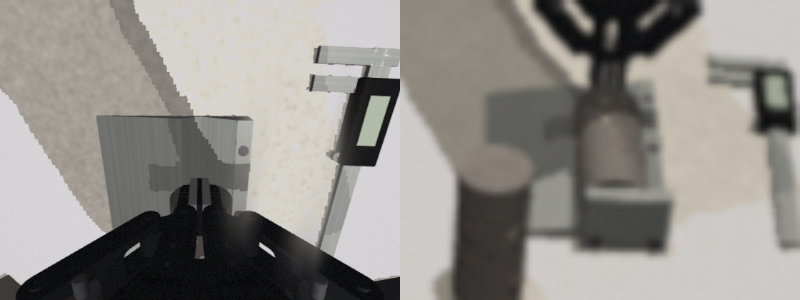

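The contact stopped at x = -36 mm, which matches home. The pictures show the core against the plate. I'll press once more slowly to confirm, then retreat and check.

Run:
```python
from h import *
q=np.load('q.npy')
print(ctrl.movel(W(-.026,0,.026),q,.006,max_force=10))
o=ctrl.get_obs();print(inV(o['position']),o['force'],o['clock'])
ctrl.wait(.3);print(ctrl.get_obs()['force'])
ctrl.movel(W(-.12,0,.026),q,.08); ctrl.movel(W(-.16,0,.25),q,.15)
print(ctrl.get_obs()['clock'])
a=ctrl.grab_frame('wrist'); b=ctrl.grab_frame('top')[165:225,205:285]
cv2.imwrite('pics/w5.png',np.hstack([cv2.resize(a,(400,300)),cv2.resize(b,(400,300),interpolation=cv2.INTER_CUBIC)])[:,:,::-1])
```

```text
True
(np.float64(-0.03627655808260552), np.float64(-0.00045670844679695935)) [-0.10361205 -0.16501067 -0.39478528] 22.3833
[-0.8008949  -0.61286844  0.95719777]
25.5417
```

View pics/w5.png

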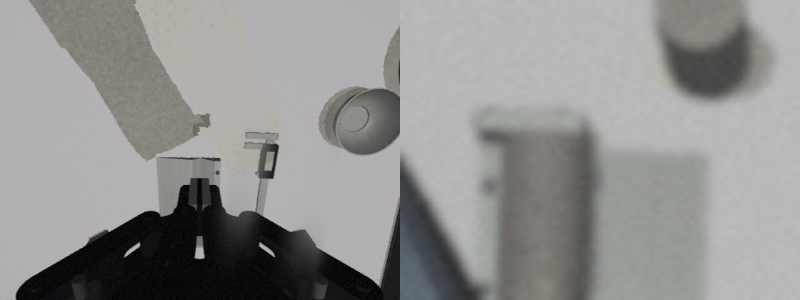

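Run:
```python
from h import *
q=quat(0)
ctrl.reach(W(-.06,-.12,.24),q); ctrl.movel(W(.05,-.11,.16),q,.15)
a=ctrl.grab_frame('wrist');c=ctrl.get_calibration('wrist');print(ctrl.get_obs()['clock'])
p=proj(c,W(.085,0,.032)); print(p, [proj(c,W(.085-d,0,.055)) for d in(0,.005)])
u,v=map(int,p);u=min(max(u,100),460);v=min(max(v,75),345)
cv2.imwrite('pics/w6.png',cv2.resize(a[v-75:v+75,u-100:u+100],(800,600),interpolation=cv2.INTER_CUBIC)[:,:,::-1])
```

```text
27.9
[318.77798569  71.39126143] [array([322.42855067,  68.10593717]), array([316.21064521,  68.0996042 ])]
```

View pics/w6.png

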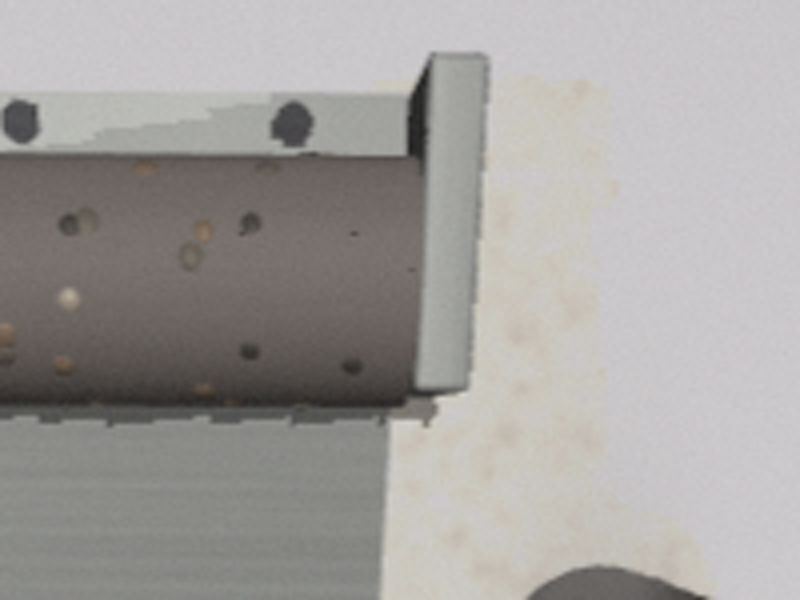

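The core's end meets the stop plate with no gap, at about px (418,160..395), and it is square in the V. The arm is clear of everything, so I'll raise it and hand in.

Run:
```python
from h import *
ctrl.movel(W(-.0,-.13,.24),None,.15); ctrl.wait(.3); print(ctrl.sign_off(),ctrl.get_obs()['clock'])
```

```text
the job is handed in; nothing more can be done
the job is handed in; nothing more can be done
```

The core was rolled up the ramp into the V and pushed fully home against the stop plate; a close-up showed no gap, the arm finished clear, and the job is handed in (about 28 s on the clock at that last look, limit 56 s).

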